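# Charcoal caddy lid becomes the jiko's hearth plate

### The job

Get the jiko ready for lighting: raise the red lid of the charcoal caddy by its handle bar until it stands upright, lift it straight up off its two hinge pins, and fit it as the hearth plate in front of the jiko - hook its steel tongue under the lip of the bracket below the air door, then swing the handle end down until the plate lies flat behind the two corner stops, with the bar towards you, and let go. Leave everything else where it stands, the pan on the jiko and the hanging spoon included.

Things in the scene. Friction and masses are not known exactly. Their poses are not given: they have to be found in the camera images.
- lid_centre (a point): Middle of the lid's red steel plate: 116 (its x) x 170 (y) x 8 mm, 0.3 to 0.6 kg, lying flat on the caddy. Lid axes: x from handle bar to hinge edge, z out of the top face. Along x from here: bar -106 mm, plate edges -58 and +58, hinge axis +70, tongue tip +88.
- lid_bar (a point): Middle of the lid's handle: round steel bar, 12 mm thick, along lid y, 100 mm clear between its side arms, in the plate's mid-plane, 48 mm from the plate's front edge (open gap), 176 mm from the hinge axis. A light pinch across it (closing along lid x, 20 to 40 N) lets the lid pivot on the bar, so the tool need not turn with the lid; lifted so, the lid hangs below.
- lid_hook (a point): Point on the lid's hinge axis midway between its two C-shaped hinge hooks, which sit at y = 52 to 72 mm either side: 24 x 24 mm outside, 15 mm bore centred on the plate's mid-plane, 9 mm mouth facing lid +x. Lid axes.
- lid_tongue (a point): Middle of the tip of the lid's flat steel tongue, half-way up: 60 mm wide, 8 mm thick, in the plate's mid-plane between the hinge hooks, reaching 18 mm past the hinge axis. Lid axes.
- lid: The same lid as a whole; its origin is the point lid_hook.
- caddy_hinge (a point): Fixed green caddy (box 98 deep, 156 wide, 110 mm high): point on its hinge axis (along y), 114 mm up, 20 mm behind the box, midway between two pins at y = 49 to 76 mm either side. x points to the far side, z up. Pins are flat, 5 mm in x, 12 mm high: hooks turn on them but come off only upward, lid upright within 15 deg, 25 mm of rise. Free hinge: a lid let go falls.
- caddy_rail (a point): Middle of the caddy's fixed hook rail, a 12 mm steel bar along y, 370 mm above the tiles, 30 mm behind the hinge axis, on posts at y = 110 mm either side. With the lid upright its handle bar is 290 mm up, so the gripper must lean back towards the robot, 25 to 45 degrees, to clear the rail. Axes as caddy_hinge.
- jiko_slot (a point): Fixed bracket of the jiko: middle of its slot's back wall, at floor level (45 mm above the tiles). x points into the jiko, y along the slot, z up. Slot floor: 70 mm wide, x = -100 to 0. Seated, the tongue tip is at x about 0 and the lid's bar at x = -194 mm, 49 mm above the tiles, towards the robot.
- jiko_lip (a point): Middle of the lip's free edge, at its underside: the lip is 70 mm wide, 6 mm thick, reaches 15 mm out from the slot's back wall, 14 mm above the slot floor. The tongue goes under it with the plate tilted, handle end up, by at most about 20 degrees. Axes as jiko_slot.
- jiko_rest (a point): Middle of the bracket's front rest that carries the plate's front: 170 mm wide, x = -138 to -114 from the slot, 45 mm above the tiles. Two corner stops (y = 65 to 85 mm either side, back faces at x = -152 from the slot, tops 54 mm above the tiles) end up just in front of the plate's front edge, 6 mm spare. Axes as jiko_slot.
- jiko_bowl (a point): Centre of the blue jiko's rim, 190 mm above the tiles, 118 mm behind the slot's back wall. Round bowl 250 mm across from 105 mm up, overhanging the slot by 7 mm; a pan stands on top. Axes as jiko_slot.
- air_door (a joint): Small air door on the jiko's front above the lip (60 x 46 mm, centre 96 mm above the tiles); 0 = shut, grows as it swings out (rad). It may stay as it is.
- spoon (a joint): Wooden spoon (200 mm) hanging behind the hook rail, 47 mm behind the hinge axis; 0 = hanging straight, rad. Not to be knocked.
- saucepan: Steel saucepan on the jiko, 180 mm across, 75 mm high, its foot 200 mm above the tiles, black handle along its +x; origin: centre of the foot.
- colander: Orange plastic colander, 190 mm across (224 over the grips), 85 mm high; origin: centre of the foot.
- bowl: White ceramic bowl, 136 mm across, 60 mm high; origin: centre of the foot.
- cup: Blue cup, 62 mm across, 80 mm high; origin: centre of the foot.
- oil: Amber oil bottle, 70 mm across, 200 mm high; origin: centre of the foot.
- matchbox: Cardboard box of matches, 110 x 65 x 22 mm; origin: centre of the underside.
- brush: Hearth brush lying flat, 180 mm long along its x, at most about 30 mm high; origin: underside, mid-length.

How it is judged (in metres and radians):
On the way, in this order (a step that is already met when the one before it is completed fails the run):
1. the lid stands upright (within 11 degrees), still on its hinge pins (angle between lid_centre's own z axis and vertical between 1.37 and 1.77 rad and angle between lid_centre's own x axis and vertical above 2.5 rad and distance between lid_hook and caddy_hinge below 0.01 m), for 0.1 s.
2. still upright, it has been lifted straight up off the pins (hooks 28 mm above them or more, within 35 mm sideways) (angle between lid_centre's own z axis and vertical between 1.37 and 1.77 rad and angle between lid_centre's own x axis and vertical above 2.5 rad and z of lid_hook in the frame of caddy_hinge above 0.028 m and horizontal distance between lid_hook and caddy_hinge below 0.035 m), for 0.05 s.
3. the tongue is under the bracket's lip with the handle end still raised (x of lid_tongue in the frame of jiko_slot between -0.012 and 0.008 m and z of lid_tongue in the frame of jiko_slot between -0.003 and 0.014 m and y of lid_tongue in the frame of jiko_slot between -0.02 and 0.02 m and angle between lid_centre's own z axis and vertical between 0.05 and 0.6 rad), for 0.05 s.
At the end, for the whole second after the job is handed in: The lid lies flat (within 2 degrees) on the jiko's hearth bracket, top face up, bar towards the robot and down, square to the bracket within about 6 degrees and within 15 mm of its middle, the tongue under the lip (tip within 9 mm of the slot's back wall), at rest and released (angle between lid_centre's own z axis and vertical below 0.035 rad and x of lid_tongue in the frame of jiko_slot between -0.009 and 0.004 m and y of lid_tongue in the frame of jiko_slot between -0.015 and 0.015 m and z of lid_tongue in the frame of jiko_slot between -0.002 and 0.008 m and x of lid_bar in the frame of jiko_slot below -0.18 m and z of lid_bar in the frame of jiko_slot below 0.01 m and angle between the x axis of lid_centre and the x axis of jiko_slot, either way round below 0.1 rad and linear speed of lid below 0.01 m/s); the robot touches nothing.
It fails at once if a bystander is pushed more than 25 mm from its place (distance of any of saucepan, colander, bowl, cup, oil, matchbox, brush from where it was at the start of the episode above 0.025 m).
It fails at once if the hanging spoon is knocked (swings more than 0.6 rad) (value of joint spoon above 0.6 rad or value of joint spoon below -0.6 rad).
It also fails if it takes over 67 s, if anything falls off the work surface, if the arm or the gripper's body presses on something with over 40 N, if the wrist force passes 120 N, or if a joint passes its speed limit or range.

### The arm

A 6-joint arm with a two-finger parallel gripper is mounted at the origin on the work surface. World frame = base frame: x ahead of the robot, y to its left, z up, the work surface at z = 0. Lengths are in mm, angles in degrees, forces in N, time in s.
With the tool pointing down it reaches from about 350 to 850 mm from the base axis. Payload 8.1 kg.
Tool frame: the origin (TCP) lies between the finger pads; the fingertips stand 25 mm ahead of it and the grasp point (between the pads) lies 6 mm ahead of it (r.tcp_to_tips is the distance from the TCP to the fingertips, in mm); z points along the fingers, y is the line along which they close (so a half turn about z gives the same grasp; the last joint's range is limited). The gripper opens to 85 mm and grips with 20 to 120 N. Pads are 22 mm wide; open, the fingers measure 114 mm over their backs; the gripper's body (76 mm by 85 mm) begins 54 mm behind the grasp point. The pads swing forward as they close: fully open they stand 13 mm farther back than shut.
Start: joints at [-72.502, 7.471, 85.268, -0, 87.261, -4.893], TCP at [228.577, -554.759, 220.992] pointing down, gripper open.
Joint ranges: [-169.43, 169.43], [-51.17, 129.36], [1.28, 143.12], [-76.62, 256.62], [0, 156.53], [-152.29, 152.29]. Speed limits (degrees/s): [136.94, 136.94, 159.86, 180, 180, 180].

### API

Orientations are given as [roll, pitch, yaw] about the fixed x, y, z axes, in that order (R = Rz(yaw) Ry(pitch) Rx(roll)).
In Python, from bench import r gives the robot as it stands.
- The arm moves only by the tool apply_moves, never from a script. Its arguments are lists of equal length, an entry for each row: "angular": the turn, a rotation vector about the world's x, y, z in units of 8 degrees (1.0 is 8 degrees), a list of three; "travel": the shift along the world's x, y, z in units of 40 mm (1.0 is 40 mm), a list of three; "jaw": the opening, from 0 (shut) to 1 (fully open). A call has 1 to 20 rows; each row shifts and turns the commanded pose from where the row before left it; what a row does not reach is not made up. A row lasts 1/8 s, in which the tool goes at most 62.5 mm and 10.7 degrees, less where a joint would pass 70% of its speed; a pose out of reach is approached as far as the arm can. A call is refused whole if a number of a shift passes 1 or a number of a turn 1, either way. A call with a gripper value outside its range is refused whole. The fingers move at their own pace and stop on an object; "force" is the grip in N (left out, the last holds). Time passes only in rows, so rows that do not move let the fingers close. It gives the time, the measured TCP pose, the force, the opening and the grip force at its end, in the units of the state.
- r.sense(): the state, without advancing time (a new reading comes with each control period).
- r.snapshot(name): name is "scene" or "top" or "wrist"; returns a dict with "color" (480x640x3 uint8, red, green, blue), "fx", "fy", "cx", "cy" (pixels), "R" (3x3) and "t" (3): a world point X has camera coordinates R X + t; the wrist camera has in their place "mount" (4x4, takes a point from camera to tool coordinates, whose origin is the TCP and whose axes are the flange's). Camera axes: x right, y down, z forward; pixel columns grow to the right and rows downward; lengths in mm; the calibration is good to about 2 mm. A picture is of the moment at which its call begins: read the wrist's pose just before it. There is no depth.
- r.hand_in(): hands the job in; it is judged then, once.
The state is a dict: "time": time; "joint_pos": joint angles; "qd": joint speeds; "joint_efforts": joint torques, N m; "tool_pos": TCP position; "tcp_rot": TCP orientation; "ft_force": force on the tool from outside, world axes, zero at the start; "wrist_torque": the same for the moment, N m; "finger_gap": finger opening in mm; "grip_force": force on a finger pad.
Only numpy, scipy, OpenCV 4.12 (cv2) and the standard library are available. Lean on these libraries where they do the work, as an engineer would, in place of code of your own. Each camera call takes 0.05 s, during which the arm holds its last target. There are 200 camera calls.

## Working session

There is one attempt and no reset: what is moved stays moved. The work goes in short steps, Python scripts to look and compute and a tool call to move; the robot and the scene stay as the last step left them, time stands still between calls to the robot, and variables do not carry over. Pictures are saved under pics/ and viewed, at most 10 in all, crops included, and the job is handed in when it is done.

Besides the shell and the picture viewer there is one more tool, called after "Emit:" as a command line: name --argument value ..., lists and objects as JSON in quotes. apply_moves: Moves the arm, as the interface text tells. Its arguments: {"type":"object","properties":{"angular":{"type":"array"},"travel":{"type":"array"},"jaw":{"type":"array"},"force":{"type":"number"}},"required":["angular","travel","jaw"]}

```bash
mkdir -p pics; ls; cat > h.py <<'E'
import numpy as np, cv2
from bench import r
from scipy.spatial.transform import Rotation as Ro
def snap(n):
    s=r.sense(); d=r.snapshot(n); d['s']=s
    if n=='wrist':
        T=np.eye(4); T[:3,:3]=Ro.from_euler('xyz',s['tcp_rot'],degrees=True).as_matrix(); T[:3,3]=s['tool_pos']
        M=T@np.array(d['mount']); d['R']=M[:3,:3].T; d['t']=-M[:3,:3].T@M[:3,3]
    d['R']=np.array(d['R']);d['t']=np.array(d['t'])
    return d
def ray(d,u,v,z):
    c=-d['R'].T@d['t']; k=d['R'].T@np.array([(u-d['cx'])/d['fx'],(v-d['cy'])/d['fy'],1.])
    return c+k*(z-c[2])/k[2]
def proj(d,X):
    p=d['R']@np.array(X,float)+d['t']; return np.array([d['fx']*p[0]/p[2]+d['cx'],d['fy']*p[1]/p[2]+d['cy']])
def save(d,n): cv2.imwrite('pics/'+n+'.png',cv2.cvtColor(d['color'],cv2.COLOR_RGB2BGR))
E
python3 - <<'E'
from h import *
for n in('scene','top'):
    d=snap(n);save(d,n);print(n,d['fx'],d['cx'],d['cy'],(-d['R'].T@d['t']).round(),d['R'].round(2).tolist())
print(r.sense(), r.tcp_to_tips)
E
```

```text
pics
scene 485.7013028272133 317.70687688753316 239.27312422508513 [1160.  294. 1211.] [[-0.4, 0.92, 0.0], [0.75, 0.33, -0.57], [-0.52, -0.22, -0.82]]
top 522.5052170524744 316.76011676660767 240.72135160284395 [ 287.   25. 1684.] [[0.01, -1.0, 0.0], [-0.98, -0.01, -0.17], [0.17, -0.0, -0.98]]
{'time': 0.1, 'joint_pos': array([-7.25012147e+01,  7.51152150e+00,  8.53229852e+01, -2.54760443e-03,
        8.72622718e+01, -4.89266643e+00]), 'qd': array([ 0.04891778, -0.02741776, -0.07843276, -0.07292427, -0.06264224,
        0.08937761]), 'joint_efforts': array([ 8.11896898e-04, -5.70953822e+01, -5.01940155e+01, -1.33461290e-04,
        8.22821312e-03, -9.40334701e-06]), 'tool_pos': array([ 228.41242585, -554.26308559,  220.04215621]), 'tcp_rot': array([-1.79903357e+02, -5.71896016e-03,  2.23915708e+01]), 'ft_force': array([-0.20411701,  0.44467697,  0.64892908]), 'wrist_torque': array([ 0.01017254, -0.02678247, -0.01070371]), 'grip_force': 0.0, 'finger_gap': 85.12437941306644} 25.0
```

View pics/scene.png

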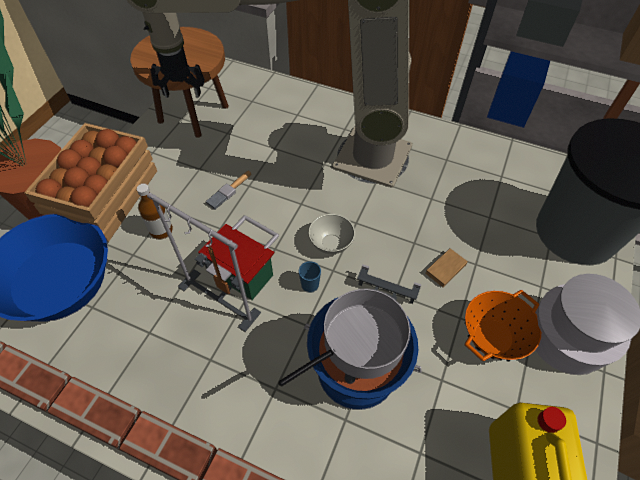

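View pics/top.png

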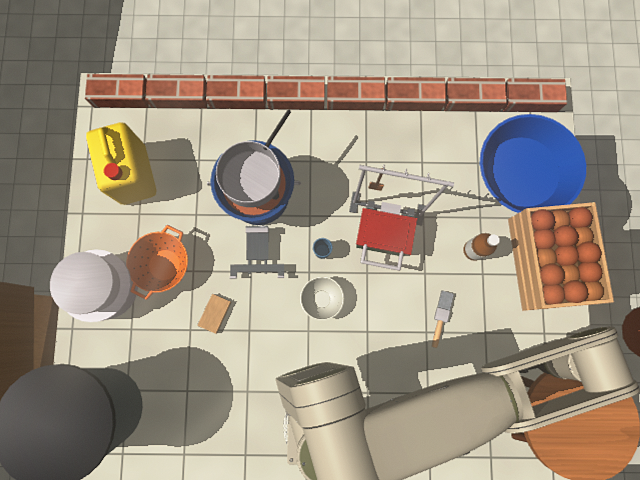

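Scene view: the caddy's red lid is at (240,255) with its bar at (258,230), and the jiko bracket at (390,285). Top view: lid at (387,230), bar at (380,266), rail from (357,167) to (452,184), slot plate at (257,243), rest and stops along (263,268), cup at (322,247) and bowl at (321,298).

```bash
python3 - <<'E'
from h import *
d=snap('top'); c=d['color']; 
hsv=cv2.cvtColor(c,cv2.COLOR_RGB2HSV)
m=(((hsv[...,0]<6)|(hsv[...,0]>174))&(hsv[...,1]>170)&(hsv[...,2]>90)).astype(np.uint8)
m[:, :340]=0;m[:,440:]=0;m[:190]=0;m[280:]=0
m=cv2.morphologyEx(m,cv2.MORPH_CLOSE,np.ones((5,5)))
cs,_=cv2.findContours(m,0,2); k=max(cs,key=cv2.contourArea)
w=np.array([ray(d,p[0][0],p[0][1],118)[:2] for p in k]).astype(np.float32)
print(cv2.minAreaRect(w), cv2.boundingRect(k)); b=cv2.boxPoints(cv2.minAreaRect(w)); print(b)
im=cv2.cvtColor(c,cv2.COLOR_RGB2BGR)
a=cv2.resize(im[155:280,345:460],None,fx=4,fy=4,interpolation=cv2.INTER_CUBIC)
e=cv2.resize(im[215:290,222:305],None,fx=4,fy=4,interpolation=cv2.INTER_CUBIC)
o=np.zeros((500,800,3),np.uint8); o[:500,:460]=a; o[:300,465:797]=e
cv2.imwrite('pics/crop.png',o)
E
```

```text
((597.5145263671875, -174.08079528808594), (133.94459533691406, 112.95539855957031), 78.73262023925781) (357, 209, 50, 40)
[[ 529.0398  -228.72723]
 [ 639.8181  -250.79733]
 [ 665.98926 -119.43436]
 [ 555.21094  -97.36426]]
```

View pics/crop.png

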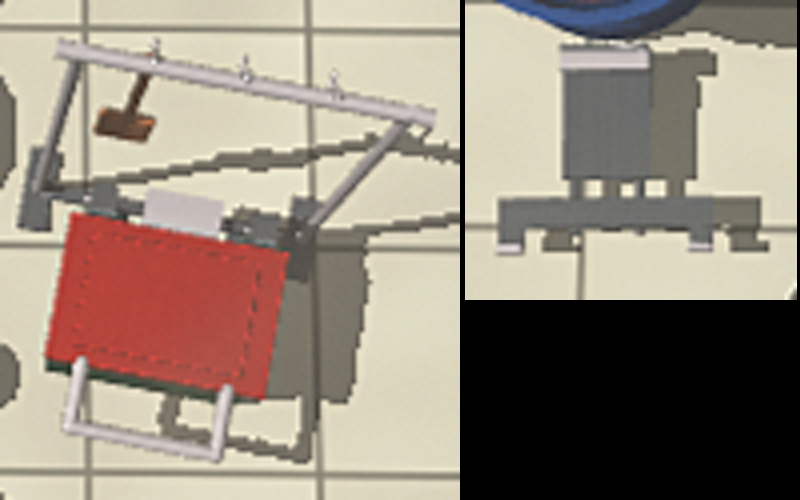

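The crop shows the lid corners at crop pixels (70,212), (290,250), (267,398) and (45,357). The bar ends are at (67,428) and (218,457). For the bracket, the lip edge is at y=68 for x=562–650, and the two stops are at (510,247) and (700,247).

```bash
python3 - <<'E'
from h import *
d=snap('top')
L=lambda x,y,z: ray(d,345+x/4-.4,155+y/4-.4,z)
B=lambda x,y,z: ray(d,222+(x-465)/4-.4,215+y/4-.4,z)
bl,br,fr,fl=[L(*p,118) for p in((70,212),(290,250),(267,398),(45,357))]
n=np.linalg.norm
print('lid',bl,br,fr,fl,'w',n(bl-br),n(fl-fr),'dep',n(bl-fl),n(br-fr),'c',(bl+br+fr+fl)/4)
f=(bl+br-fl-fr)/2; w=(bl+fl-br-fr)/2; print('yaw',np.degrees(np.arctan2(f[1],f[0])),np.degrees(np.arctan2(-w[0],w[1])))
b=L(67,428,116),L(218,457,116);print('bar',b,n(b[0]-b[1]),(b[0]+b[1])/2)
t=L(148,190,116),L(224,200,116);print('tongue tip',t,(t[0]+t[1])/2)
R=L(57,45,370),L(436,118,370);print('rail',R,n(R[0]-R[1]),(R[0]+R[1])/2)
print('lip edge top',B(560,68,65),B(650,68,65)); print('lip back',B(560,47,65),B(650,47,65))
print('floor front',B(562,179,45),B(650,179,45))
print('rest back',B(498,198,45),B(713,198,45))
print('stop fr',B(498,252,54),B(523,252,54),B(690,250,54),B(713,250,54))
print('cup',ray(d,322,247,80),'bowl',ray(d,322,298,60),'pan',ray(d,249,173,275),'oil',ray(d,486,244,200))
E
```

```text
lid [ 666.56593949 -115.9252588   118.        ] [ 638.54724878 -284.60293986  118.        ] [ 523.56832177 -264.57140461  118.        ] [553.20826457 -96.41910735 118.        ] w 170.98890934299493 170.7446083515032 dep 115.02370367842094 116.7108223777766 c [ 595.47244365 -190.37967766  118.        ]
yaw -9.823659153307862 -9.71375533836194
bar (array([ 499.25804577, -113.08988453,  116.        ]), array([ 478.4383279 , -227.00175812,  116.        ])) 115.79885835653937 [ 488.84818684 -170.04582133  116.        ]
tongue tip (array([ 685.16776183, -176.40157675,  116.        ]), array([ 677.89953519, -234.95512411,  116.        ])) [ 681.53364851 -205.67835043  116.        ]
rail (array([717.68701184, -85.26710832, 370.        ]), array([ 671.05106051, -331.91771274,  370.        ])) 251.0207812519452 [ 694.36903618 -208.59241053  370.        ]
lip edge top [597.52735815 247.91295092  65.        ] [598.31964437 176.98588889  65.        ]
lip back [614.41122532 248.48895768  65.        ] [615.20735008 177.43657028  65.        ]
floor front [512.02573159 246.04098752  45.        ] [512.79026085 176.48153679  45.        ]
rest back [496.34280917 296.02400396  45.        ] [498.20258693 126.34616535  45.        ]
stop fr [452.69603549 292.86691614  54.        ] [452.90840046 273.3387842   54.        ] [455.89540754 142.88803012  54.        ] [456.09099028 124.90834814  54.        ]
cup [548.56100337   5.94685874  80.        ] bowl [391.88057222   4.30404348  60.        ] pan [724.39685192 214.44834064 275.        ] oil [ 543.00146728 -465.35598514  200.        ]
```

Emit:
apply_moves --angular '[[0,0,0.8],[0,0,0.8],[0,0,0.8],[0,0,0.8],[0,0,0.8],[0,0,0.8],[0,0,0.8],[0,0,0.8],[0,0,0.8],[-0.149,-0.862,0],[-0.149,-0.862,0],[-0.149,-0.862,0],[-0.149,-0.862,0],[-0.149,-0.862,0],[0,0,0]]' --travel '[[0.37,0.7,0.1],[0.37,0.7,0.1],[0.37,0.7,0.1],[0.37,0.7,0.1],[0.37,0.7,0],[0.37,0.7,0],[0.37,0.7,0],[0.37,0.7,0],[0.37,0.7,0],[0.37,0.7,0],[0.37,0.7,0],[0.37,0.7,-0.2],[0.37,0.7,-0.2],[0.37,0.7,-0.2],[0,0,0]]' --jaw '[0.35,0.35,0.35,0.35,0.35,0.35,0.35,0.35,0.35,0.35,0.35,0.35,0.35,0.35,0.35]' --force 30

```text
time: 2.08
tool_pos: [446.0, -167.0, 207.0]
tcp_rot: [145.9, -0.6, 80.3]
ft_force: [0.2, 0.7, 0.5]
finger_gap: 30.1
grip_force: 0.0
```

```bash
python3 - <<'E'
from h import *
d=snap('wrist');save(d,'w1');s=d['s'];print(s['time'],s['tool_pos'],s['tcp_rot'],s['joint_pos'].round(1),s['finger_gap'])
z=Ro.from_euler('xyz',s['tcp_rot'],degrees=True).as_matrix();print(z.round(3))
print(proj(d,[491,-172,114]),proj(d,[499-2,-114,114]),d['fx'])
E
```

```text
2.075 [ 446.02050004 -166.97417104  206.99589094] [145.92233189  -0.55102367  80.26458172] [-40.2 -51.1 138.   18.8  64.2 -34.2] 30.104459628395578
[[ 0.169  0.815  0.554]
 [ 0.986 -0.145 -0.087]
 [ 0.01   0.56  -0.828]]
[303.28419639 238.08134993] [296.62656304 156.63644149] 361.6426961665288
```

View pics/w1.png

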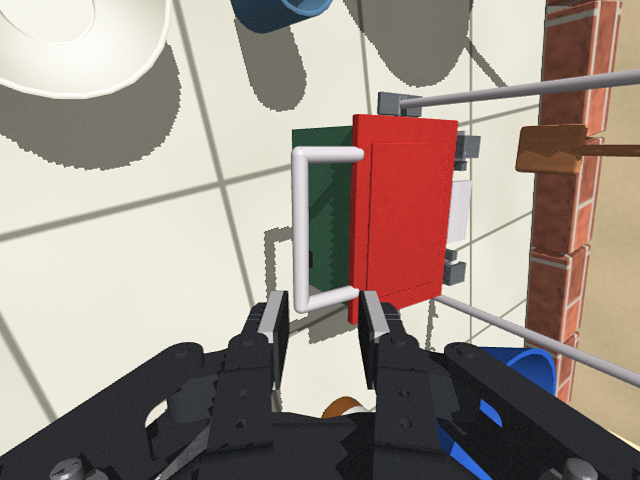

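The wrist view shows the bar running along column ~300 from row 155 to 305, within about 5 px of my prediction. Joint 2 is at its limit at this lean, so I'll grasp nearly upright and lean as I go up.

Emit:
apply_moves --angular '[[0.128,0.739,0],[0.128,0.739,0],[0.128,0.739,0],[0.128,0.739,0],[0,0,0]]' --travel '[[0.19,0,-0.11],[0.19,0,-0.11],[0.19,0,-0.11],[0.19,0,-0.11],[0,0,0]]' --jaw '[0.35,0.35,0.35,0.35,0.35]'

```text
time: 2.75
tool_pos: [479.4, -170.4, 195.3]
tcp_rot: [169.6, -0.3, 80.1]
ft_force: [-0.5, -1.2, 0.2]
finger_gap: 29.6
grip_force: 0.0
```

```bash
cat >> h.py <<'E'
def st():
    s=r.sense(); m=Ro.from_euler('xyz',s['tcp_rot'],degrees=True).as_matrix()
    print(s['time'],s['tool_pos'].round(1),'z',m[:,2].round(3),'y',m[:,1].round(3),s['joint_pos'].round(1),s['finger_gap'].round(1),s['ft_force'].round(1))
E
python3 - <<'E'
from h import *
st(); d=snap('wrist');save(d,'w2')
print(proj(d,[489.5,-170,114]),proj(d,[489.5+9.5,-170+55,114]))
im=d['color'].astype(int); 
g=((im.min(2)>165)&(im.max(2)-im.min(2)<25))
for v in range(140,290,15): print(v,np.where(g[v,200:400])[0][[0,-1]]+200 if g[v,200:400].any() else '')
E
```

```text
Traceback (most recent call last):
  File "h.py", line 19, in st
    print(s['time'],s['tool_pos'].round(1),'z',m[:,2].round(3),'y',m[:,1].round(3),s['joint_pos'].round(1),s['finger_gap'].round(1),s['ft_force'].round(1))
                                                                                                           ^^^^^^^^^^^^^^^^^^^^^
AttributeError: 'float' object has no attribute 'round'
```

```bash
sed -i "s/s\['finger_gap'\].round(1)/round(s['finger_gap'],1)/" h.py; python3 - <<'E'
from h import *
st()
E
```

```text
2.75 [ 479.4 -170.4  195.3] z [ 0.178 -0.027 -0.984] y [ 0.969 -0.17   0.18 ] [-27.9 -16.8 111.5   3.5  75.5 -18.5] 29.6 [-0.5 -1.2  0.2]
```

Emit:
apply_moves --angular '[[0,0,0],[0,0,0],[0,0,0],[0,0,0],[0,0,0],[0,0,0],[0,0,0]]' --travel '[[0,0,-0.5],[0.06,0,-0.5],[0.06,0,-0.5],[0.06,0,-0.37],[0,0,0],[0,0,0],[0,0,0]]' --jaw '[0.35,0.35,0.35,0.35,0,0,0]' --force 30

```text
time: 3.62
tool_pos: [485.6, -169.7, 121.0]
tcp_rot: [169.5, -0.3, 80.0]
ft_force: [0.7, 0.8, 0.0]
finger_gap: -0.1
grip_force: 0.0
```

```bash
python3 - <<'E'
from h import *
st(); d=snap('wrist');save(d,'w3')
E
```

```text
3.625 [ 485.6 -169.7  121. ] z [ 0.181 -0.027 -0.983] y [ 0.968 -0.171  0.183] [-27.5 -12.5 115.9   3.7  66.6 -18.7] -0.1 [0.7 0.8 0. ]
```

View pics/w3.png

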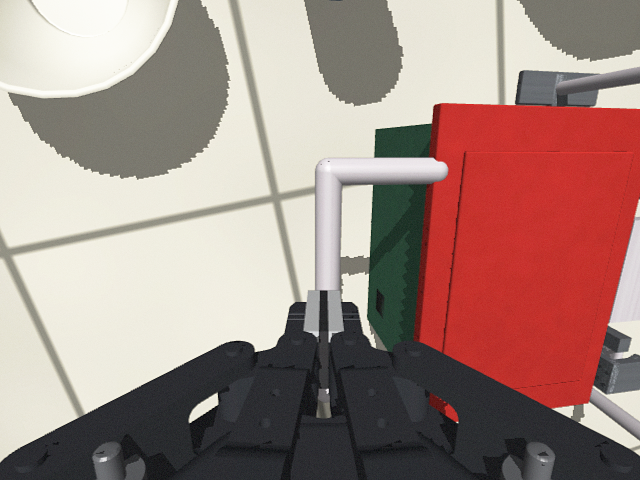

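The wrist view shows the bar lined up with the fingers (columns 316–342), but the gap reads -0.1, so the pads missed it in depth. I'll triangulate the bar's height from two views.

```bash
python3 - <<'E'
from h import *
d=snap('wrist')
C=lambda d:-d['R'].T@d['t']
print('cam',C(d)); print(ray(d,329,240,114),ray(d,316,240,114)-ray(d,342,240,114))
# triangulate plate front-left corner and bar corner : w1 vs now vs top
def ry(d,u,v):
    k=d['R'].T@np.array([(u-d['cx'])/d['fx'],(v-d['cy'])/d['fy'],1.]); return C(d),k/np.linalg.norm(k)
def tri(L):
    A=np.zeros((3,3));b=np.zeros(3)
    for c,k in L:
        P=np.eye(3)-np.outer(k,k);A+=P;b+=P@c
    x=np.linalg.solve(A,b); return x,[np.linalg.norm((np.eye(3)-np.outer(k,k))@(x-c)) for c,k in L]
m=np.array(d['mount']);w1=dict(d)
T=np.eye(4);T[:3,:3]=Ro.from_euler('xyz',[145.92233189,-0.55102367,80.26458172],degrees=True).as_matrix();T[:3,3]=[446.02,-166.974,206.996]
M=T@m;w1['R']=M[:3,:3].T;w1['t']=-M[:3,:3].T@M[:3,3]
top=snap('top');sc=snap('scene')
tp=lambda x,y:(345+x/4-.4,155+y/4-.4)
print('bar corner',tri([ry(d,328,171),ry(w1,301,155)]),tri([ry(d,328,171),ry(top,*tp(70,427))]))
print('plate FL',tri([ry(d,437,105),ry(w1,355,114)]),tri([ry(d,437,105),ry(top,*tp(45,357))]))
print('proj scene',proj(sc,[490,-170,114]),proj(sc,[499,-115,114]))
print('tip px',proj(d,T[:3,3]*0+d['s']['tool_pos']+25*Ro.from_euler('xyz',d['s']['tcp_rot'],degrees=True).as_matrix()[:,2]))
E
```

```text
cam [469.92907394 -95.1037291  271.98432254]
[ 493.77951063 -143.9034412   114.        ] [-11.95763894   2.73267255   0.        ]
bar corner (array([ 497.8805342 , -112.69194201,  118.23608339]), [np.float64(0.22476346596523528), np.float64(0.2247634659652514)]) (array([ 507.62367137, -119.4246966 ,   62.77797795]), [np.float64(0.7796183644531154), np.float64(0.7796183644531481)])
plate FL (array([552.28779464, -93.82350776, 112.73048211]), [np.float64(0.17397851792079191), np.float64(0.1739785179207461)]) (array([554.18398748, -95.50292618, 109.88513859]), [np.float64(1.585176079169405), np.float64(1.5851760791694391)])
proj scene [260.11483613 226.51769655] [276.35313718 235.40267162]
tip px [323.81222615 279.74593004]
```

```bash
python3 - <<'E'
from h import *
d=snap('wrist');m=Ro.from_euler('xyz',d['s']['tcp_rot'],degrees=True).as_matrix()
for s in(-40,-20,0,6,15,20,25):print(s,proj(d,d['s']['tool_pos']+s*m[:,2]),proj(d,d['s']['tool_pos']+s*m[:,2]+11*m[:,0]))
print('tile',proj(d,[489.5,-170,114]))
sc=snap('scene');im=cv2.cvtColor(sc['color'],cv2.COLOR_RGB2BGR)
cv2.imwrite('pics/sc1.png',cv2.resize(im[150:290,190:330],(700,600*700//600)[:1]+(600,) ,interpolation=cv2.INTER_CUBIC))
E
```

```text
-40 [324.03890014 347.76256623] [324.04636859 319.93023562]
-20 [323.94921974 320.72916837] [323.95380212 296.01002127]
0 [323.88012601 299.90144504] [323.8828818  277.68341444]
6 [323.8623878  294.55441325] [323.86473006 272.99279955]
15 [323.8378894  287.16957765] [323.83969758 266.52412583]
20 [323.8252601  283.36258101] [323.82680972 263.19375697]
25 [323.81326464 279.74665116] [323.81457922 260.03325815]
tile [330.27631654 293.62871958]
```

View pics/sc1.png

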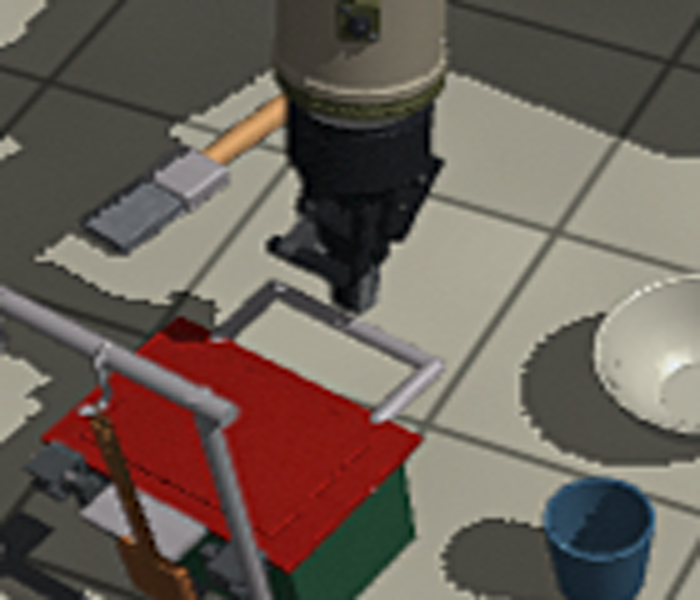

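```bash
python3 - <<'E'
from h import *
sc=snap('scene');s=r.sense();m=Ro.from_euler('xyz',s['tcp_rot'],degrees=True).as_matrix()
for k in(-40,-20,0,25):print(k,proj(sc,s['tool_pos']+k*m[:,2]))
print(r.tcp_to_tips,[a for a in dir(r) if a[0]!='_'])
E
```

```text
-40 [261.1801609  213.69143601]
-20 [261.07446134 218.93026091]
0 [260.97101527 224.05739516]
25 [260.84476831 230.31461791]
25.0 ['PlanningError', 'hand_in', 'sense', 'snapshot', 'tcp_to_tips']
```

Both cameras put the shut fingertips just above the bar, about 35 mm short of the nominal length. I'll reopen, go about 36 mm deeper and grasp again.

Emit:
apply_moves --angular '[[0,0,0],[0,0,0],[0,0,0],[0,0,0],[0,0,0],[0,0,0],[0,0,0],[0,0,0],[0,0,0]]' --travel '[[0,0,0.5],[0,0,0.25],[0,0,0],[0,0,-0.5],[0.1,0,-0.5],[0.1,0,-0.65],[0,0,0],[0,0,0],[0,0,0]]' --jaw '[0.35,0.35,0.35,0.35,0.35,0.35,0,0,0]' --force 30

```text
time: 5.1
tool_pos: [493.0, -169.4, 84.4]
tcp_rot: [169.6, -0.3, 80.0]
ft_force: [-1.2, 0.4, -1.1]
finger_gap: 10.7
grip_force: 29.1
```

```bash
python3 - <<'E'
from h import *
st(); d=snap('wrist');save(d,'w4')
E
```

```text
5.1 [ 493.  -169.4   84.4] z [ 0.179 -0.027 -0.983] y [ 0.968 -0.171  0.181] [-27.   -8.6 116.7   3.7  62.1 -18.5] 10.7 [-1.2  0.4 -1.1]
```

View pics/w4.png

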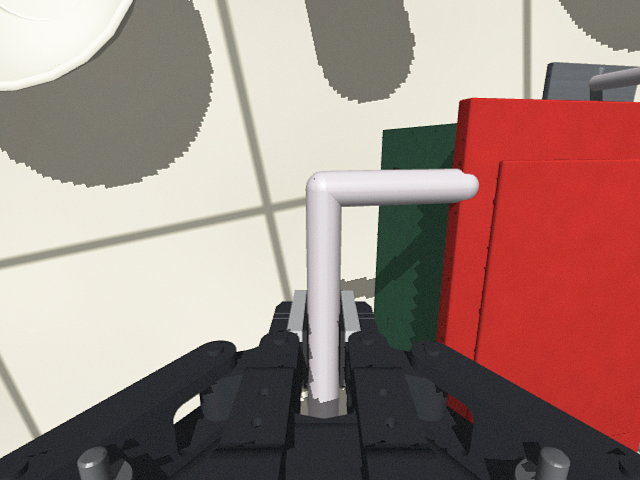

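The bar is now between the pads (columns 307–340), with gap 10.7 and grip 29 N. Effective grasp point is about 30 mm behind the reported TCP. Next I'll work out the arc.

```bash
python3 - <<'E'
from h import *
s=r.sense();m=Ro.from_euler('xyz',s['tcp_rot'],degrees=True).as_matrix()
d=np.array([.985,-.171,0]);k=np.array([0,0,1.])
bar0=s['tool_pos']-30*m[:,2];print('bar',bar0)
H=bar0+176*d
th=np.radians(np.arange(0,91,6)); a=np.radians(np.r_[[10.4]*2,np.linspace(10.4,36,11),[36]*3])
P=[H+176*(-np.cos(t)*d+np.sin(t)*k)+30*(np.sin(x)*d-np.cos(x)*k) for t,x in zip(th,a)]
print((np.diff(P,axis=0)/40).round(2).tolist());print(np.degrees(np.diff(a))/8);print(P[0],P[9],P[-1])
E
```

```text
bar [ 487.7151867  -168.63571995  113.94752102]
[[0.02, -0.0, 0.46], [0.07, -0.01, 0.45], [0.15, -0.03, 0.45], [0.19, -0.03, 0.44], [0.24, -0.04, 0.42], [0.28, -0.05, 0.4], [0.32, -0.05, 0.37], [0.35, -0.06, 0.34], [0.38, -0.07, 0.31], [0.41, -0.07, 0.27], [0.43, -0.08, 0.23], [0.45, -0.08, 0.18], [0.44, -0.08, 0.12], [0.45, -0.08, 0.07], [0.45, -0.08, 0.02]]
[0.   0.   0.32 0.32 0.32 0.32 0.32 0.32 0.32 0.32 0.32 0.32 0.   0.
 0.  ]
[ 493.04952744 -169.56178317   84.44037689] [ 573.19512312 -183.47538404  229.92515767] [ 678.4442409  -201.7470583   265.67701119]
```

Emit:
apply_moves --angular '[[0,0,0],[0,0,0],[-0.055,-0.315,0],[-0.055,-0.315,0],[-0.055,-0.315,0],[-0.055,-0.315,0],[-0.055,-0.315,0],[-0.055,-0.315,0],[-0.055,-0.315,0]]' --travel '[[0.02,0,0.46],[0.07,-0.01,0.45],[0.15,-0.03,0.45],[0.19,-0.03,0.44],[0.24,-0.04,0.42],[0.28,-0.05,0.4],[0.32,-0.05,0.37],[0.35,-0.06,0.34],[0.38,-0.07,0.31]]' --jaw '[0,0,0,0,0,0,0,0,0]' --force 40

```text
time: 6.28
tool_pos: [574.0, -182.8, 230.4]
tcp_rot: [151.5, -0.3, 80.1]
ft_force: [-2.2, 2.4, -0.1]
finger_gap: 10.3
grip_force: 39.8
```

```bash
python3 - <<'E'
from h import *
st(); d=snap('scene');save(d,'s2');print(r.sense()['grip_force'],r.sense()['ft_force'])
E
```

```text
6.275 [ 574.  -182.8  230.4] z [ 0.471 -0.077 -0.879] y [ 0.865 -0.153  0.477] [-28.1 -19.6 114.2  10.4  58.6 -21.5] 10.3 [-2.2  2.4 -0.1]
39.45037543773651 [ 1.05374514 -0.49216124 -2.27181307]
```

Emit:
apply_moves --angular '[[-0.055,-0.315,0],[-0.055,-0.315,0],[-0.055,-0.315,0],[0,0,0],[0,0,0],[0,0,0],[0,0,0],[0,0,0]]' --travel '[[0.41,-0.07,0.27],[0.43,-0.08,0.23],[0.45,-0.08,0.18],[0.44,-0.08,0.12],[0.45,-0.08,0.07],[0.43,-0.1,0.02],[0,0,0],[0,0,0]]' --jaw '[0,0,0,0,0,0,0,0]'

```text
time: 7.32
tool_pos: [677.8, -202.7, 266.1]
tcp_rot: [143.9, -0.3, 80.2]
ft_force: [-0.0, 0.4, 3.6]
finger_gap: 10.1
grip_force: 41.0
```

```bash
python3 - <<'E'
from h import *
st(); d=snap('scene');s=r.sense();print(s['grip_force'],s['ft_force'],s['wrist_torque'])
m=Ro.from_euler('xyz',s['tcp_rot'],degrees=True).as_matrix();print(s['tool_pos']-30*m[:,2])
im=cv2.cvtColor(d['color'],cv2.COLOR_RGB2BGR)
cv2.imwrite('pics/sc2.png',cv2.resize(im[130:330,150:310],(640,600) if 0 else (480,600),interpolation=cv2.INTER_CUBIC))
E
```

```text
7.325 [ 677.8 -202.7  266.1] z [ 0.582 -0.097 -0.808] y [ 0.795 -0.141  0.59 ] [-25.9  -9.2 104.6  12.5  50.3 -21. ] 10.1 [-0.   0.4  3.6]
41.00819170475006 [-0.76947112  0.67660875  3.05467887] [0.12293536 0.06231641 0.00571791]
[ 660.17029656 -199.73492064  290.35639396]
```

View pics/sc2.png

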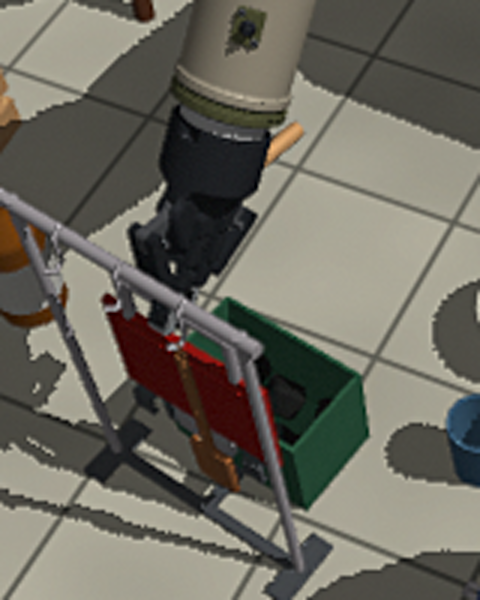

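Lid stands upright in the scene crop, with the bar at z=290 as specified and forces near zero. Lifting straight up.

Emit:
apply_moves --angular '[[0,0,0],[0,0,0],[0,0,0],[0,0,0],[0,0,0],[0,0,0]]' --travel '[[0,0,0.2],[0,0,0.2],[0,0,0.2],[0,0,0.2],[0,0,0.2],[0,0,0]]' --jaw '[0,0,0,0,0,0]'

```text
time: 8.12
tool_pos: [677.9, -202.7, 306.6]
tcp_rot: [143.9, -0.3, 80.2]
ft_force: [-0.0, -1.3, -3.8]
finger_gap: 10.4
grip_force: 40.4
```

```bash
python3 - <<'E'
from h import *
st();s=r.sense();print(s['grip_force'],s['wrist_torque'])
E
```

```text
8.125 [ 677.9 -202.7  306.6] z [ 0.582 -0.097 -0.808] y [ 0.795 -0.14   0.59 ] [-25.9 -10.3 101.3  11.8  54.5 -19.9] 10.4 [-0.  -1.3 -3.8]
40.42177855968475 [ 0.10856089  0.63612777 -0.02787465]
```

Emit:
apply_moves --angular '[[0,0,0],[0,0,0],[0,0,0],[0,0,0],[0,0,0]]' --travel '[[-0.2,0.03,0.1],[-0.4,0.07,0.1],[-0.5,0.09,0.1],[-0.3,0.05,0],[-0.1,0.02,0]]' --jaw '[0,0,0,0,0]'

```text
time: 8.75
tool_pos: [616.8, -192.1, 316.9]
tcp_rot: [144.0, -0.3, 80.2]
ft_force: [-0.0, -1.2, -4.0]
finger_gap: 10.5
grip_force: 40.4
```

Emit:
apply_moves --angular '[[0.009,0.11,0.072],[0.009,0.11,0.072],[0.009,0.11,0.072],[0.009,0.11,0.072],[0.009,0.11,0.072],[0.009,0.11,0.072],[0.009,0.11,0.072],[0.009,0.11,0.072],[0.009,0.11,0.072],[0.009,0.11,0.072],[0.009,0.11,0.072],[0.009,0.11,0.072],[0.009,0.11,0.072],[0.009,0.11,0.072],[0.009,0.11,0.072],[0.009,0.11,0.072],[0.009,0.11,0.072],[0.009,0.11,0.072],[0,0,0]]' --travel '[[-0.086,0.2,-0.015],[-0.086,0.4,-0.015],[-0.086,0.65,-0.015],[-0.086,0.65,-0.015],[-0.086,0.65,-0.015],[-0.086,0.65,-0.015],[-0.086,0.65,-0.015],[-0.086,0.65,-0.015],[-0.086,0.65,-0.015],[-0.086,0.65,-0.015],[-0.086,0.65,-0.015],[-0.086,0.65,-0.015],[-0.086,0.65,-0.015],[-0.086,0.65,-0.015],[-0.086,0.65,-0.015],[-0.086,0.65,-0.015],[-0.086,0.3,-0.015],[-0.086,0.1,-0.015],[0,0,0]]' --jaw '[0,0,0,0,0,0,0,0,0,0,0,0,0,0,0,0,0,0,0]'

```text
time: 11.12
tool_pos: [555.5, 211.7, 306.2]
tcp_rot: [159.9, -0.3, 90.5]
ft_force: [0.6, 0.3, -3.1]
finger_gap: 10.4
grip_force: 40.3
```

```bash
python3 - <<'E'
from h import *
st();s=r.sense();m=Ro.from_euler('xyz',s['tcp_rot'],degrees=True).as_matrix();print('bar',s['tool_pos']-30*m[:,2],s['grip_force'])
d=snap('wrist');save(d,'w5')
t=snap('scene')
im=cv2.resize(t['color'][130:370,250:490],(600,600));w=cv2.cvtColor(im,cv2.COLOR_RGB2BGR)
cv2.imwrite('pics/s5.png',w)
print([proj(d,[612.5,212+y,45]).round() for y in(-35,35)],[proj(d,[597.5,212+y,65]).round() for y in(-35,35)])
E
```

```text
11.125 [555.5 211.7 306.2] z [ 0.344  0.008 -0.939] y [0.939 0.007 0.344] [ 19.9 -13.2  98.8  -6.5  75.3  20. ] 10.4 [ 0.6  0.3 -3.1]
bar [545.20659255 211.43123204 334.36899606] 40.3164929151535
[array([293., 233.]), array([292., 174.])] [array([285., 239.]), array([283., 176.])]
```

View pics/s5.png

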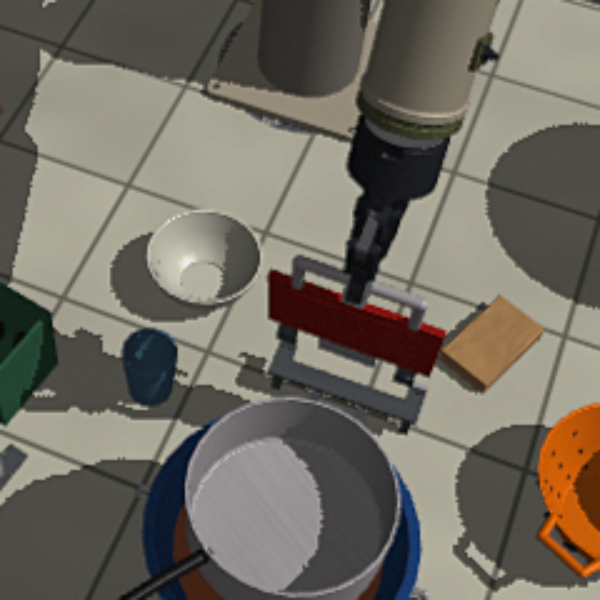

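View pics/w5.png

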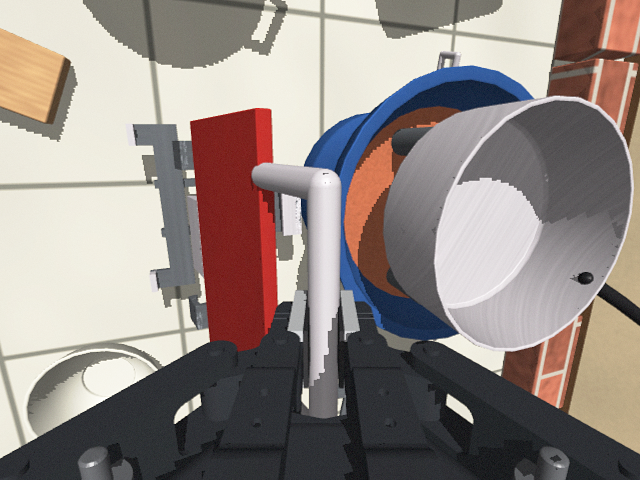

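In the scene crop the lid hangs behind the bracket, clear of pan, cup and bowl. The wrist view shows it swung about 15° towards the robot with the tool (plate at columns 190–275), the stops at (132,135) and (154,281), and the lip near (290,215). I'll lean the tool back so the tongue points towards the jiko, and check the bracket position from the stops.

```bash
python3 - <<'E'
from h import *
d=snap('wrist')
for u,v in((132,135),(154,281)): print(ray(d,u,v,54))
print('expect x~',612.5-160,'y',212+75,212-75)
print('lip',ray(d,300,195,65),ray(d,300,235,65))
E
```

```text
[455.47472877 286.93664232  54.        ]
[458.02480229 139.2624933   54.        ]
expect x~ 452.5 y 287 137
lip [616.47576729 224.81828861  65.        ] [615.90880398 179.03200047  65.        ]
```

Emit:
apply_moves --angular '[[0,-0.625,0],[0,-0.625,0],[0,-0.625,0],[0,-0.625,0],[0,-0.625,0],[0,0,0],[0,0,0]]' --travel '[[0.05,0,0.03],[0.05,0,0.03],[0.06,0,0.03],[0.06,0,0.04],[0.06,0,0.04],[0,0,0],[0,0,0]]' --jaw '[0,0,0,0,0,0,0]'

```text
time: 12.15
tool_pos: [566.8, 211.6, 313.5]
tcp_rot: [134.9, -0.1, 90.6]
ft_force: [0.4, -0.1, -4.4]
finger_gap: 10.3
grip_force: 40.4
```

```bash
cat >> h.py <<'E'
def bar():
    s=r.sense();m=Ro.from_euler('xyz',s['tcp_rot'],degrees=True).as_matrix();b=s['tool_pos']-30*m[:,2]
    print('bar',b.round(1),'lean',np.degrees(np.arctan2(m[0,2],-m[2,2])).round(1)); return b
def redtop():
    # lid plate corners in scene view
    d=snap('scene');h=cv2.cvtColor(d['color'],cv2.COLOR_RGB2HSV)
    m=(((h[...,0]<6)|(h[...,0]>174))&(h[...,1]>150)&(h[...,2]>50)).astype(np.uint8);m[:,:330]=0;m[:,450:]=0;m[:200]=0;m[340:]=0
    cs,_=cv2.findContours(m,0,2);k=max(cs,key=cv2.contourArea);return d,k
E
python3 - <<'E'
from h import *
st();b=bar()
d,k=redtop();print(cv2.boxPoints(cv2.minAreaRect(k)).round(),cv2.approxPolyDP(k,4,True)[:,0].tolist())
# predicted plate corners for tilts
for t in(-15,0,15,30,45):
    u=np.array([np.sin(np.radians(t)),0,-np.cos(np.radians(t))])
    print(t,[proj(d,b+s*u+np.array([0,y,0])).round().tolist() for s,y in((48,85),(48,-85),(164,-85),(164,85))])
E
```

```text
12.15 [566.8 211.6 313.5] z [ 0.708  0.008 -0.706] y [0.706 0.006 0.708] [ 26.7 -31.2 120.6 -23.6  51.1  34.5] 10.3 [ 0.4 -0.1 -4.4]
bar [545.5 211.4 334.6] lean 45.1
[[343. 278.]
 [355. 244.]
 [426. 270.]
 [414. 303.]] [[356, 245], [348, 277], [413, 302], [425, 270], [412, 270], [410, 264], [370, 250], [364, 253]]
-15 [[429.0, 263.0], [358.0, 237.0], [359.0, 254.0], [424.0, 277.0]]
0 [[428.0, 267.0], [356.0, 242.0], [353.0, 268.0], [419.0, 292.0]]
15 [[426.0, 271.0], [354.0, 246.0], [347.0, 280.0], [414.0, 306.0]]
30 [[425.0, 274.0], [353.0, 248.0], [341.0, 290.0], [410.0, 317.0]]
45 [[425.0, 276.0], [351.0, 250.0], [336.0, 297.0], [407.0, 324.0]]
```

Lid is tilted about +12° now, so the tongue leans towards the jiko. Bracket centre is confirmed near y=212.5, slot back wall x≈613.

Emit:
apply_moves --angular '[[0,0,0],[0,0,0],[0,0,0],[0,0,0],[0,0,0],[0,0,0]]' --travel '[[-0.1,0.02,-0.5],[-0.1,0.01,-0.6],[-0.1,0,-0.6],[0,0,-0.4],[0,0,-0.2],[0,0,0]]' --jaw '[0,0,0,0,0,0]'

```text
time: 12.95
tool_pos: [554.7, 213.0, 220.4]
tcp_rot: [134.9, -0.0, 90.6]
ft_force: [-0.0, -0.3, -4.3]
finger_gap: 10.2
grip_force: 40.4
```

```bash
python3 - <<'E'
from h import *
st();b=bar()
d,k=redtop();print(cv2.approxPolyDP(k,4,True)[:,0].tolist())
for t in(5,10,15,20):
    u=np.array([np.sin(np.radians(t)),0,-np.cos(np.radians(t))])
    print(t,[proj(d,b+s*u+np.array([0,y,0])).round().tolist() for s,y in((48,85),(48,-85),(164,-85),(164,85))])
# path
ths=[76,72,66,60,54,48,42,36,31,26,21,17]; le=np.interp(ths,[17,30,45,60,78],[4,7,12,24,45])
tip=np.array([573,212.5]);P=[]
for t,a in zip(ths,le):
    t,a=np.radians(t),np.radians(a);P.append([tip[0]-194*np.cos(t)+30*np.sin(a),b[1],49+194*np.sin(t)-30*np.cos(a)])
s=r.sense()['tool_pos'];Q=np.vstack([s,P]);D=np.diff(Q,axis=0)/40
for t,a,q,e,dr in zip(ths,le,P,D,np.diff(np.r_[45.1,le])/8):print(t,round(a,1),np.round(q),e.round(2),round(dr,2))
E
```

```text
12.95 [554.7 213.  220.4] z [ 0.708  0.008 -0.706] y [0.706 0.007 0.708] [ 27.8 -29.4 129.2 -28.8  42.2  42.1] 10.2 [-0.  -0.3 -4.3]
bar [533.4 212.7 241.6] lean 45.1
[[354, 264], [352, 289], [384, 291], [409, 315], [420, 286], [407, 286], [404, 280]]
5 [[422.0, 285.0], [355.0, 261.0], [351.0, 287.0], [413.0, 310.0]]
10 [[421.0, 286.0], [355.0, 262.0], [349.0, 291.0], [411.0, 314.0]]
15 [[421.0, 288.0], [354.0, 263.0], [347.0, 295.0], [410.0, 319.0]]
20 [[421.0, 289.0], [354.0, 264.0], [346.0, 298.0], [408.0, 322.0]]
76 42.7 [546. 213. 215.] [-0.22 -0.01 -0.16] -0.3
72 38.0 [532. 213. 210.] [-0.37  0.   -0.13] -0.58
66 31.0 [510. 213. 201.] [-0.55  0.   -0.23] -0.88
60 24.0 [488. 213. 190.] [-0.53  0.   -0.27] -0.88
54 19.2 [469. 213. 178.] [-0.48  0.   -0.3 ] -0.6
48 14.4 [451. 213. 164.] [-0.45  0.   -0.34] -0.6
42 11.0 [435. 213. 149.] [-0.4   0.   -0.37] -0.43
36 9.0 [421. 213. 133.] [-0.35  0.   -0.4 ] -0.25
31 7.3 [411. 213. 119.] [-0.26  0.   -0.36] -0.21
26 6.1 [402. 213. 104.] [-0.22  0.   -0.37] -0.16
21 4.9 [394. 213.  89.] [-0.18  0.   -0.39] -0.14
17 4.0 [390. 213.  76.] [-0.12  0.   -0.32] -0.12
```

Emit:
apply_moves --angular '[[0,0,0],[0,0,0],[0,0,0],[0,0,0]]' --travel '[[-0.15,0,-0.15],[-0.32,0,-0.1],[-0.45,0,-0.19],[0,0,0]]' --jaw '[0,0,0,0]'

```text
time: 13.5
tool_pos: [519.0, 214.8, 208.6]
tcp_rot: [134.4, -0.2, 90.7]
ft_force: [-3.5, -0.8, 10.4]
finger_gap: 10.6
grip_force: 41.7
```

```bash
cat >> h.py <<'E'
def tilt(ts):
    st();b=bar();d,k=redtop();print(cv2.approxPolyDP(k,4,True)[:,0].tolist())
    for t in ts:
        u=np.array([np.cos(np.radians(t)),0,-np.sin(np.radians(t))])
        print(t,'tip x',(b+194*u)[[0,2]].round(),[proj(d,b+s*u+np.array([0,y,0])).round().tolist() for s,y in((48,85),(48,-85),(164,-85),(164,85))])
E
python3 -c "
from h import *
tilt((82,78,74,70,66,62))"
```

```text
13.5 [519.  214.8 208.6] z [ 0.715  0.012 -0.699] y [0.699 0.006 0.715] [ 31.  -35.3 134.4 -31.1  43.8  45.9] 10.6 [-3.5 -0.8 10.4]
bar [497.5 214.4 229.5] lean 45.6
[[359, 256], [351, 289], [384, 291], [410, 312], [423, 279], [411, 279]]
82 tip x [525.  37.] [[426.0, 277.0], [361.0, 253.0], [355.0, 281.0], [416.0, 304.0]]
78 tip x [538.  40.] [[425.0, 278.0], [360.0, 254.0], [354.0, 284.0], [415.0, 307.0]]
74 tip x [551.  43.] [[425.0, 279.0], [360.0, 255.0], [352.0, 287.0], [413.0, 310.0]]
70 tip x [564.  47.] [[425.0, 279.0], [359.0, 256.0], [351.0, 289.0], [412.0, 313.0]]
66 tip x [576.  52.] [[424.0, 280.0], [359.0, 256.0], [350.0, 292.0], [411.0, 316.0]]
62 tip x [589.  58.] [[424.0, 281.0], [358.0, 257.0], [348.0, 294.0], [411.0, 318.0]]
```

Tongue is down on the slot floor, tilt ≈69°, tip about 48 mm from the back wall, pressing lightly. Continuing the swing.

```bash
cat >> h.py <<'E'
def path(ths,le,tx):
    s=r.sense();m=Ro.from_euler('xyz',s['tcp_rot'],degrees=True).as_matrix();l0=np.degrees(np.arctan2(m[0,2],-m[2,2]))
    P=[[tx-194*np.cos(np.radians(t))+30*np.sin(np.radians(a)),213,49+194*np.sin(np.radians(t))-30*np.cos(np.radians(a))] for t,a in zip(ths,le)]
    D=np.diff(np.vstack([s['tool_pos'],P]),axis=0)/40
    for t,e,q in zip(ths,D,-np.diff(np.r_[l0,le])/8):print(t,e.round(2),round(q,2))
E
python3 -c "
from h import *
path([65,60,55,49,43,37],[37,29,22,16,12,9],567)"
```

```text
65 [-0.4  -0.04 -0.19] 1.08
60 [-0.46  0.   -0.25] 1.0
55 [-0.44  0.   -0.27] 0.88
49 [-0.47  0.   -0.34] 0.75
43 [-0.42  0.   -0.37] 0.5
37 [-0.36  0.   -0.4 ] 0.38
```

Emit:
apply_moves --angular '[[0,1,0],[0,1,0],[0,0.9,0],[0,0.8,0],[0,0.5,0],[0,0.38,0],[0,0,0]]' --travel '[[-0.4,-0.04,-0.2],[-0.46,0,-0.25],[-0.44,0,-0.27],[-0.47,0,-0.34],[-0.42,0,-0.37],[-0.36,0,-0.4],[0,0,0]]' --jaw '[0,0,0,0,0,0,0]'

```text
time: 14.42
tool_pos: [414.4, 211.7, 130.0]
tcp_rot: [171.6, -0.4, 90.5]
ft_force: [-7.0, -0.3, 5.3]
finger_gap: 10.6
grip_force: 47.4
```

```bash
python3 -c "
from h import *
tilt((50,45,40,37,33,28))
path([33,28,23,19,17],[8,7,6,5,4],567)"
```

```text
14.425 [414.4 211.7 130. ] z [ 0.146  0.008 -0.989] y [0.989 0.007 0.146] [ 23.1 -18.7 119.8  -3.   71.1  23.4] 10.6 [-7.  -0.3  5.3]
bar [410.  211.4 159.6] lean 8.4
[[366, 247], [352, 287], [381, 290], [412, 308], [426, 267]]
50 tip x [535.  11.] [[427.0, 268.0], [366.0, 247.0], [354.0, 285.0], [413.0, 307.0]]
45 tip x [547.  22.] [[427.0, 269.0], [366.0, 247.0], [353.0, 287.0], [413.0, 309.0]]
40 tip x [559.  35.] [[427.0, 269.0], [366.0, 247.0], [352.0, 288.0], [412.0, 310.0]]
37 tip x [565.  43.] [[427.0, 269.0], [365.0, 247.0], [351.0, 288.0], [412.0, 311.0]]
33 tip x [573.  54.] [[427.0, 269.0], [365.0, 247.0], [351.0, 288.0], [412.0, 311.0]]
28 tip x [581.  69.] [[427.0, 269.0], [365.0, 247.0], [350.0, 288.0], [412.0, 312.0]]
33 [-0.16  0.03 -0.14] 0.06
28 [-0.23  0.   -0.37] 0.12
23 [-0.2   0.   -0.38] 0.12
19 [-0.13  0.   -0.32] 0.12
17 [-0.07  0.   -0.16] 0.12
```

Emit:
apply_moves --angular '[[0,0.06,0],[0,0.12,0],[0,0.12,0],[0,0.12,0],[0,0.12,0],[0,0,0]]' --travel '[[-0.16,0.03,-0.14],[-0.23,0,-0.37],[-0.2,0,-0.38],[-0.13,0,-0.32],[-0.07,0,-0.16],[0,0,0]]' --jaw '[0,0,0,0,0,0]'

```text
time: 15.22
tool_pos: [383.8, 212.4, 74.5]
tcp_rot: [175.9, -0.4, 90.4]
ft_force: [-3.8, -0.8, 1.7]
finger_gap: 10.5
grip_force: 48.5
```

```bash
python3 -c "
from h import *
tilt((25,20,17,14))
d=snap('top');save(d,'t6');c=cv2.cvtColor(d['color'],cv2.COLOR_RGB2BGR)
w=snap('wrist');w2=cv2.cvtColor(w['color'],cv2.COLOR_RGB2BGR)
o=np.hstack([cv2.resize(c[205:315,210:310],(400,440),interpolation=2),cv2.resize(w2,(400,300))[0:300].repeat(1,0) if 0 else cv2.copyMakeBorder(cv2.resize(w2,(400,300)),0,140,0,0,0)])
cv2.imwrite('pics/m6.png',o)"
```

```text
15.225 [383.8 212.4  74.5] z [ 0.071  0.007 -0.997] y [0.997 0.007 0.071] [ 23.3 -15.4 122.9  -1.3  68.6  23.4] 10.5 [-3.8 -0.8  1.7]
bar [381.6 212.2 104.5] lean 4.1
[[367, 249], [352, 286], [381, 290], [412, 308], [426, 269]]
25 tip x [557.  22.] [[426.0, 271.0], [367.0, 250.0], [352.0, 289.0], [412.0, 312.0]]
20 tip x [564.  38.] [[426.0, 271.0], [367.0, 250.0], [352.0, 289.0], [412.0, 311.0]]
17 tip x [567.  48.] [[427.0, 271.0], [367.0, 250.0], [352.0, 288.0], [412.0, 311.0]]
14 tip x [570.  58.] [[427.0, 271.0], [367.0, 249.0], [352.0, 287.0], [412.0, 310.0]]
```

View pics/m6.png

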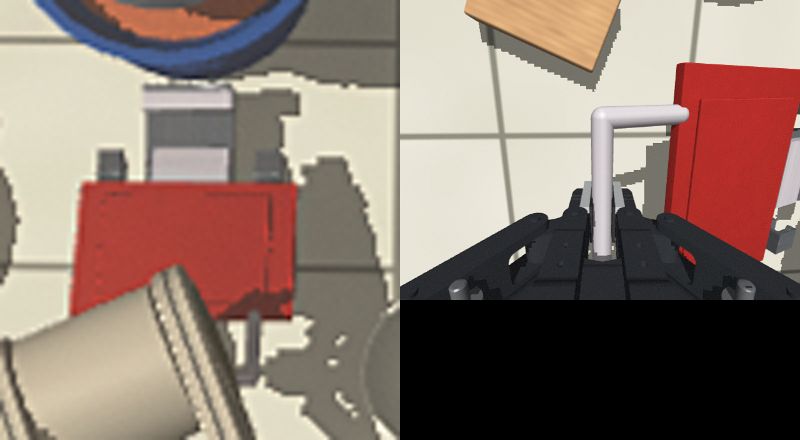

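The top crop shows the tongue on the slot floor, centred within 2 mm, about 32 mm short of the lip edge at tilt ~17°. Now I slide it under the lip.

Emit:
apply_moves --angular '[[0,0,0],[0,0,0],[0,0,0],[0,0,0],[0,0,0],[0,0,0]]' --travel '[[0.15,0.02,-0.15],[0.2,0.02,-0.15],[0.2,0.01,-0.1],[0.2,0,-0.06],[0.2,0,0],[0,0,0]]' --jaw '[0,0,0,0,0,0]'

```text
time: 16.12
tool_pos: [423.2, 214.6, 57.0]
tcp_rot: [175.8, -0.4, 90.4]
ft_force: [1.2, 0.2, -1.3]
finger_gap: 10.1
grip_force: 49.0
```

```bash
python3 -c "
from h import *
tilt((17,14,11,8));d=snap('top');c=cv2.cvtColor(d['color'],cv2.COLOR_RGB2BGR)
cv2.imwrite('pics/m7.png',cv2.resize(c[205:315,210:310],(400,440),interpolation=2))"
```

```text
16.125 [423.2 214.6  57. ] z [ 0.074  0.008 -0.997] y [0.997 0.006 0.074] [ 21.6  -7.9 118.5  -1.2  65.3  21.7] 10.1 [ 1.2  0.2 -1.3]
bar [421.  214.4  86.9] lean 4.2
[[362, 263], [351, 289], [381, 290], [398, 301], [409, 318], [421, 284]]
17 tip x [607.  30.] [[422.0, 286.0], [362.0, 264.0], [347.0, 303.0], [407.0, 327.0]]
14 tip x [609.  40.] [[422.0, 286.0], [362.0, 264.0], [347.0, 303.0], [408.0, 326.0]]
11 tip x [611.  50.] [[422.0, 286.0], [362.0, 264.0], [347.0, 302.0], [408.0, 325.0]]
8 tip x [613.  60.] [[422.0, 285.0], [362.0, 263.0], [347.0, 301.0], [408.0, 324.0]]
```

Emit:
apply_moves --angular '[[0,0,0],[0,0,0],[0,0,0]]' --travel '[[0.05,-0.02,0],[0.05,0,0],[0,0,0]]' --jaw '[0,0,0]'

```text
time: 16.6
tool_pos: [423.2, 213.4, 55.5]
tcp_rot: [176.2, -0.4, 90.4]
ft_force: [-11.8, -0.5, 1.5]
finger_gap: 10.3
grip_force: 49.5
```

```bash
python3 -c "
from h import *
st();bar()"
```

```text
16.6 [423.2 213.4  55.5] z [ 0.067  0.007 -0.998] y [0.998 0.007 0.067] [ 21.4  -7.4 118.2  -1.1  65.5  21.4] 10.3 [-11.8  -0.5   1.5]
bar [421.2 213.2  85.4] lean 3.8
```

View pics/m7.png

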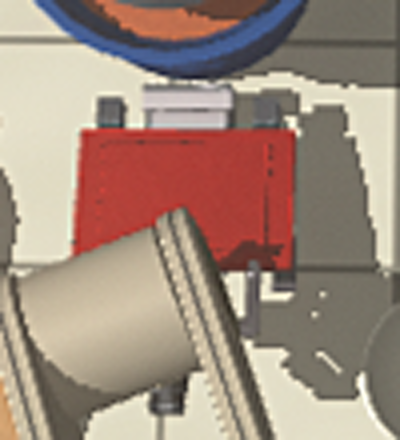

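The crop shows the tongue under the lip, and the -12 N confirms it touches the back wall. Easing off slightly and swinging the handle down.

Emit:
apply_moves --angular '[[0,0,0],[0,0,0],[0,0,0],[0,0,0],[0,0,0],[0,0,0],[0,0,0]]' --travel '[[-0.08,0,-0.1],[-0.05,0,-0.2],[-0.03,0,-0.2],[-0.03,0,-0.2],[0,0,-0.15],[0,0,-0.04],[0,0,0]]' --jaw '[0,0,0,0,0,0,0]'

```text
time: 17.48
tool_pos: [418.5, 213.8, 21.2]
tcp_rot: [175.9, -0.4, 90.4]
ft_force: [-3.5, 0.9, -0.1]
finger_gap: 10.3
grip_force: 50.0
```

```bash
python3 -c "
from h import *
st();bar()"
```

```text
17.475 [418.5 213.8  21.2] z [ 0.072  0.008 -0.997] y [0.997 0.007 0.072] [ 21.7  -5.2 120.3  -1.3  60.9  21.9] 10.3 [-3.5  0.9 -0.1]
bar [416.3 213.6  51.1] lean 4.1
```

Emit:
apply_moves --angular '[[0,0,0],[0,0,0],[0,0,0],[0,0,0],[0,0,0],[0,0,0]]' --travel '[[0,0,-0.06],[0,0,-0.03],[0,0,0],[0,0,0],[0,0,0],[0,0,0]]' --jaw '[0,0,0,0.35,0.35,0.35]'

```text
time: 18.23
tool_pos: [418.9, 214.0, 17.9]
tcp_rot: [175.8, -0.4, 90.4]
ft_force: [-0.3, -0.0, -0.2]
finger_gap: 29.9
grip_force: 0.0
```

Emit:
apply_moves --angular '[[0,0,0],[0,0,0],[0,0,0],[0,0,0],[0,0,0],[0,0,0],[0,0,0],[0,0,0]]' --travel '[[0,0,0.2],[0,0,0.4],[-0.06,0,0.8],[-0.06,0,0.8],[-0.2,0,1],[-0.2,0,0.8],[-0.1,0,0.4],[0,0,0]]' --jaw '[0.35,0.35,0.35,0.35,0.35,0.35,0.35,0.35]'

```text
time: 19.23
tool_pos: [394.6, 214.3, 195.3]
tcp_rot: [175.7, -0.5, 90.4]
ft_force: [0.2, -0.1, -0.8]
finger_gap: 29.9
grip_force: 0.0
```

```bash
python3 - <<'E'
from h import *
st()
d=snap('wrist');h=cv2.cvtColor(d['color'],cv2.COLOR_RGB2HSV)
m=(((h[...,0]<6)|(h[...,0]>174))&(h[...,1]>150)&(h[...,2]>50)).astype(np.uint8)
cs,_=cv2.findContours(m,0,2);k=max(cs,key=cv2.contourArea)
w=np.array([ray(d,p[0][0],p[0][1],53)[:2] for p in k]).astype(np.float32);print(cv2.minAreaRect(w),cv2.boxPoints(cv2.minAreaRect(w)))
print('expect centre',611.7-88)
sc=snap('scene');c=cv2.cvtColor(sc['color'],cv2.COLOR_RGB2BGR)[220:340,330:450]
wr=cv2.cvtColor(d['color'],cv2.COLOR_RGB2BGR)
cv2.imwrite('pics/fin.png',np.hstack([cv2.resize(c,(360,360),interpolation=2),cv2.resize(wr,(440,360))]))
E
```

```text
19.225 [394.6 214.3 195.3] z [ 0.076  0.009 -0.997] y [0.997 0.007 0.076] [ 23.  -20.5 113.9  -1.2  82.4  22.7] 29.9 [ 0.2 -0.1 -0.8]
((520.7763061523438, 214.52610778808594), (117.60179901123047, 168.9318389892578), 0.49153733253479004) [[461.25296 298.48447]
 [462.70218 129.55885]
 [580.2997  130.56775]
 [578.85046 299.49335]]
expect centre 523.7
```

View pics/fin.png

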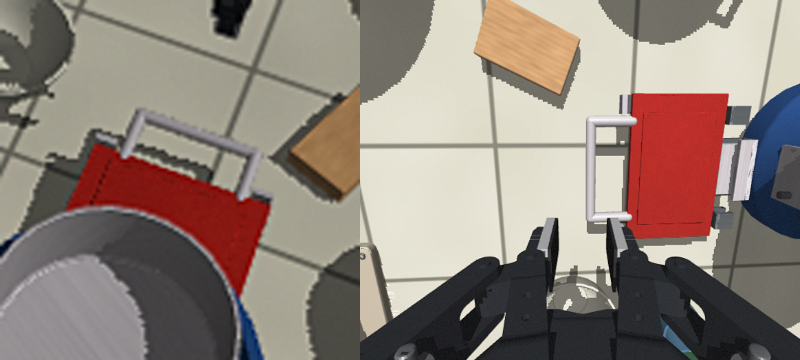

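The left half of the last picture (scene crop) and the right half (wrist view) show the plate lying flat, with its front edge just behind the two stops at (625,105) and (625,217). The tongue is under the lip near (740,168). It measures 118 x 169 mm at z=53, centred at (521, 214.5), which puts the tip about 3 mm from the back wall. The gripper is clear and empty, so I'm handing in.

```bash
python3 -c "
from bench import r
print(r.hand_in())"
```

```text
the job is handed in; nothing more can be done
None
```

The lid is fitted as the hearth plate, flat behind the stops with its tongue under the lip, released and handed in at about 19 s; the judge returned no verdict, and I viewed 13 pictures, over the limit of 10.

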